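Raise a ventilator setting by six clicks and confirm it

ROBOT

A 6-joint arm with a two-finger parallel gripper is mounted at the origin on the work surface. World frame = base frame: x ahead of the robot, y to its left, z up, the work surface at z = 0. Lengths are in mm, angles in rad, forces in N, time in s.
With the tool pointing down it reaches from about 350 to 775 mm from the base axis. Payload 7.3 kg.
Tool frame: the origin (TCP) lies on the centre line of the jaws, within the pads' length; the fingertips stand finger_overhang ahead of it and the grasp point (between the pads) lies 8 mm behind it (finger_overhang is the distance from the TCP to the fingertips, in mm); z points along the fingers, y is the line along which they close (so a half turn about z gives the same grasp; the last joint's range is limited). The gripper opens to 92 mm and grips with 3 to 60 N. Pads are 19 mm wide; open, the fingers measure 130 mm over their backs; the gripper's body (75 mm by 190 mm) begins 47 mm behind the grasp point.
Start: joints at [1, 0.342, 1.524, -0, 1.275, -0.146], TCP at [216.361, 478.364, 237.741] pointing down, gripper open.
Joint ranges: [-2.53, 2.53], [-0.77, 2.02], [0.04, 2.7], [-1, 4.14], [0.28, 2.66], [-3.11, 3.11]. Speed limits (rad/s): [2.57, 2.57, 3.14, 3.14, 3.14, 3.14].

INTERFACE

Orientations are given as [roll, pitch, yaw] about the fixed x, y, z axes, in that order (R = Rz(yaw) Ry(pitch) Rx(roll)).
In Python, from plant import get_obs, capture, close_job, finger_overhang gives the robot as it stands.
- The arm moves only by the shell command python3 -m inch 'ROWS'. ROWS is JSON, one flat list of numbers, 7 for each row, row after row: the turn, a rotation vector about the tool's x, y, z scaled (see below), then the shift along the tool's x, y, z scaled (see below), then the closure, from -1 (fully open) to 1 (shut). In form: [ax, ay, az, tx, ty, tz, gripper, ax, ay, az, tx, ty, tz, gripper, ...]. A call has 1 to 10 rows; each row shifts and turns the commanded pose from where the row before left it, along the tool's axes as they then stand; what a row does not reach is not made up. The controller multiplies each number of a shift by 0.8 m and each number of a turn by 1.5 rad. A row lasts 1/12 s, in which the tool goes at most 41.7 mm and 7.16 degrees, less where a joint would pass 70% of its speed; a pose out of reach is approached as far as the arm can. A call with a number of a shift or a turn outside -1 to 1 is refused whole. A call with a gripper value outside its range is refused whole. The fingers move at their own pace and stop on an object; the grip force is fixed at half the most. Time passes only in rows, so rows that do not move let the fingers close. It gives the time, the measured TCP pose, the force, the opening and the grip force at its end, in the units of the state.
- get_obs(): the state, without advancing time (a new reading comes with each control period).
- capture(name): name is "scene" or "top"; returns a dict with "image" (384x512x3 uint8, red, green, blue), "mtx" (3x3 intrinsics, pixels), "pose" (4x4, takes a point from camera to world coordinates). Camera axes: x right, y up, looking along -z (the intrinsics and any distortion apply to the point x, -y, -z); pixel columns grow to the right and rows downward; lengths in mm; the calibration is good to about 2 mm. A picture is of the moment at which its call begins. There is no depth.
- close_job(): hands the job in; it is judged then, once.
The state is a dict: "time": time; "joint_positions": joint angles; "dq": joint speeds; "tau": joint torques, N m; "tool_pos": TCP position; "tcp_rot": TCP orientation; "contact_force": force on the tool from outside, world axes, zero at the start; "moment": the same for the moment, N m; "grip_width": finger opening in mm; "finger_force": force on a finger pad.
Only numpy, scipy, OpenCV 4.12 (cv2) and the standard library are available. Lean on these libraries where they do the work, as an engineer would, in place of code of your own. Each camera call takes 0.05 s, during which the arm holds its last target. There are 200 camera calls.

TASK

Press the ventilator's big push knob in once to pick up the setting, let it spring out, turn it six clicks clockwise, then press it in again to confirm and let go. Press gently, only until it clicks home, and do not push it in while it is at any other setting; leave the things standing around the ventilator where they are.

Things in the scene. Friction and masses are not known exactly. Their poses are not given: they have to be found in the camera images.
- ventilator: Portable ventilator fixed on the trolley top, a white box 200 mm deep (x) and 300 mm wide (y), 75 mm high in front, rising to 129 mm behind: its control deck slopes 15 degrees and faces up and towards the front (-x). Origin: centre of the underside; x to the back, y to the left as seen from the front, z up.
- encoder_axis (a point): Point on the deck's face under the big push knob, on its axis (right-hand part of the deck). z points out of the deck along the knob's axis (pressing goes to -z), x up the slope, y to the left. Around it a 50 mm bezel, 2.5 mm high; no other part over 4 mm high within 80 mm. The knob's underside stands 6 to 13 mm and its top 30 to 37 mm above this point: differs from run to run, to be felt.
- encoder (a joint): Turn in rad, clockwise seen from outside positive, 0 at the start, endless, of the big push knob: a round black fluted cap, 36 mm in diameter, 24 mm high, the largest on the deck; the dimple on top is at any angle. It clicks into a stop every 0.349 rad (20 degrees), resists with up to 0.07 N m between stops and, let go, snaps into the nearest. It turns also while pressed in.
- encoder_push (a joint): How far the big push knob is pressed in along its axis, in m: 0 out, 0.0024 at its firm stop. A spring pushes it out with 4 N at the start of the travel and 8 N at the stop; the switch works at 0.002 (7 N).
- gel_bottle: White pump bottle, 68 mm in diameter, 169 mm high, loose, right of the ventilator. Origin: centre of its underside.
- green_bottle: Green bottle, 70 mm in diameter, 177 mm high, loose, left of the ventilator. Origin: centre of its underside.
- tape_roll: White roll of tape lying flat, 70 mm in diameter, 25 mm high, loose, in front of the ventilator to the right. Origin: centre of its underside.
- steel_tray: Steel instrument tray with a syringe in it, 100 x 170 mm, 30 mm high, loose, in front of the ventilator to the left. Origin: centre of its underside.
- encoder_board (a joint): Give, in m, of the circuit board inside that carries the push knob and its stop, along the knob's axis, positive inwards, 0 at rest: 0.025 mm per newton, so 0.0002 when the knob is gently home. Past 0.0005 (20 N) the knob has been leaned on and the board is strained.

How it is judged:
By the outcome, as a careful person would: the job done as asked, in the order asked, and still so for the second after the job is handed in, with the robot touching nothing.
It also fails if it takes over 69 s, if anything falls off the work surface, if the arm or the gripper's body presses on something with over 40 N, if the wrist force passes 120 N, or if a joint passes its speed limit or range.

## Working session

There is one attempt and no reset: what is moved stays moved. The work goes in short steps, Python scripts to look and compute and a shell command to move; the robot and the scene stay as the last step left them, time stands still between calls to the robot, and variables do not carry over. Pictures are saved under pics/ and viewed, at most 10 in all, crops included, and the job is handed in when it is done.

```bash
ls; mkdir -p pics; python3 - <<'E'
from plant import get_obs,capture,finger_overhang
import cv2
print(get_obs(),finger_overhang)
for n in("scene","top"):
    c=capture(n);cv2.imwrite(f"pics/{n}0.png",c["image"][:,:,::-1]);print(c["mtx"],c["pose"],[k for k in c])
E
```

```text
pics
{'time': 0.0, 'joint_positions': array([ 1.00002065e+00,  3.42705426e-01,  1.52502631e+00, -1.90885215e-06,
        1.27542276e+00, -1.46009650e-01]), 'dq': array([-8.77779102e-05, -1.15646910e-03,  2.45183998e-04,  3.34783173e-04,
        3.80073617e-04,  1.29648804e-03]), 'tau': array([-1.24036437e-04, -4.31223679e+01, -2.44216937e+01,  7.16327643e-02,
        5.57912013e-02, -8.66563755e-05]), 'tool_pos': array([216.12146604, 478.0103565 , 237.05069918]), 'tcp_rot': array([-3.14004716e+00, -2.25429180e-04,  2.71682701e+00]), 'contact_force': array([-0.35717531,  0.00684854, -0.89805817]), 'moment': array([-0.01149231, -0.02850634,  0.00649828]), 'finger_force': 0.0, 'grip_width': 91.6471448599113} 11.0
[[487.16989201   0.         255.22470117]
 [  0.         487.16989201 184.35248412]
 [  0.           0.           1.        ]] [[ 1.17430479e-01 -6.03286771e-01  7.88831512e-01  1.63488306e+03]
 [ 9.93064007e-01  7.59978809e-02 -8.97117632e-02 -1.77267842e+01]
 [-5.82760333e-03  7.93895077e-01  6.08026846e-01  9.12654095e+02]
 [ 0.00000000e+00  0.00000000e+00  0.00000000e+00  1.00000000e+00]] ['image', 'mtx', 'pose']
[[441.49282335   0.         255.81043401]
 [  0.         441.49282335 193.88433844]
 [  0.           0.           1.        ]] [[-1.30067141e-02  9.94923427e-01 -9.97907780e-02  4.65661049e+02]
 [-9.99882222e-01 -1.37544399e-02 -6.80856712e-03  1.09512885e+02]
 [-8.14656919e-03  9.96904678e-02  9.94985148e-01  1.23820575e+03]
 [ 0.00000000e+00  0.00000000e+00  0.00000000e+00  1.00000000e+00]] ['image', 'mtx', 'pose']
```

View pics/scene0.png

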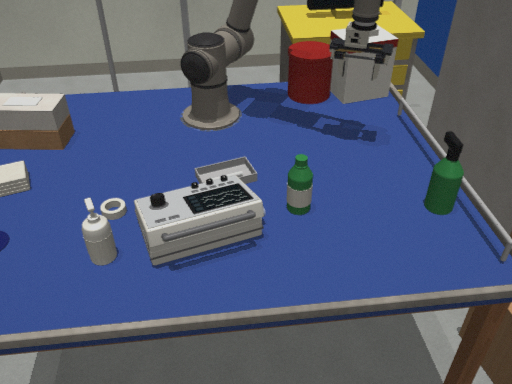

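View pics/top0.png

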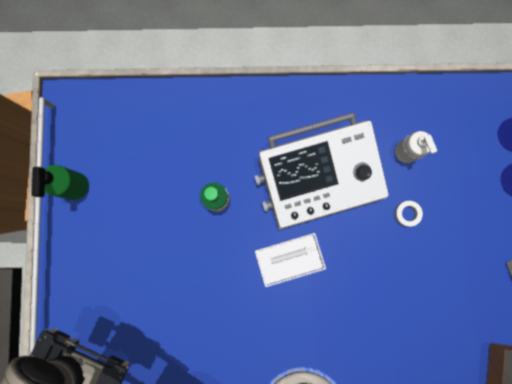

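The scene view shows the ventilator with its knob at about (158,200). In the top view the knob is at (363,172), the deck corners are at (261,153), (373,122), (388,196) and (281,227), and the gel bottle is at about (418,145), close to the knob.

```bash
cat > h.py <<'E'
import numpy as np,cv2
from scipy.spatial.transform import Rotation as R
from plant import get_obs,capture
def ray(c,uv):
    K,P=c["mtx"],c["pose"]; d=np.array([(uv[0]-K[0,2])/K[0,0],-(uv[1]-K[1,2])/K[1,1],-1.])
    return P[:3,3],P[:3,:3]@d
def plane(c,uv,z):
    o,d=ray(c,uv); return o+d*(z-o[2])/d[2]
def tri(a,ua,b,ub):
    o1,d1=ray(a,ua);o2,d2=ray(b,ub)
    s=np.linalg.lstsq(np.c_[d1,-d2],o2-o1,rcond=None)[0]
    p,q=o1+s[0]*d1,o2+s[1]*d2; return (p+q)/2,np.linalg.norm(p-q)
def blob(c,uv,r=20,t=70):
    g=c["image"].max(axis=2); m=(g<t).astype(np.uint8)
    n,l,st,ce=cv2.connectedComponentsWithStats(m)
    k=min((i for i in range(1,n) if st[i,4]>40),key=lambda i:np.hypot(*(ce[i]-uv)))
    return ce[k],st[k]
E
python3 - <<'E'
from h import *
s,t=capture("scene"),capture("top")
bs,ss=blob(s,(158,200));bt,st=blob(t,(363,172));print(bs,ss,bt,st)
print("knob mid",tri(s,bs,t,bt))
c=[plane(t,u,z) for u,z in(((261,153),129),((373,122),129),((388,196),75),((281,227),75))]
for p in c: print(p.round(1))
print("yaw front/back",np.arctan2(*( (c[3]-c[2])[[0,1]]*[-1,1])),np.arctan2(*((c[0]-c[1])[[0,1]]*[-1,1])))
for z in(130,100,0):print("gel",plane(t,(404,150),z),plane(t,(424,143),169))
print("tape",plane(t,(409,214),25))
E
```

```text
[157.44970414 199.83431953] [150 193  16  14 169] [362.52447552 171.83216783] [356 166  15  13 143]
knob mid (array([ 631.65063677, -158.56481521,  113.00361566]), np.float64(1.7114034170776269))
[681.4 102.5 129. ]
[ 757.8 -185.4  129. ]
[ 571.9 -231.4   75. ]
[494.   52.4  75. ]
yaw front/back 0.2678145290347281 0.2591821129741632
gel [ 683.66529367 -260.90391972  130.        ] [ 692.70864504 -297.63148354  169.        ]
gel [ 689.56683977 -270.9313935   100.        ] [ 692.70864504 -297.63148354  169.        ]
gel [ 709.23866011 -304.35630611    0.        ] [ 692.70864504 -297.63148354  169.        ]
tape [ 526.11372488 -301.40890829   25.        ]
```

```bash
python3 - <<'E'
from h import *
a=[cv2.resize(cv2.imread("pics/scene0.png")[160:240,110:210],None,fx=4,fy=4,interpolation=2),cv2.resize(cv2.imread("pics/top0.png")[110:190,340:440],None,fx=4,fy=4,interpolation=2)]
cv2.imwrite("pics/crop.png",np.hstack(a))
E
```

```text
(no output)
```

View pics/crop.png

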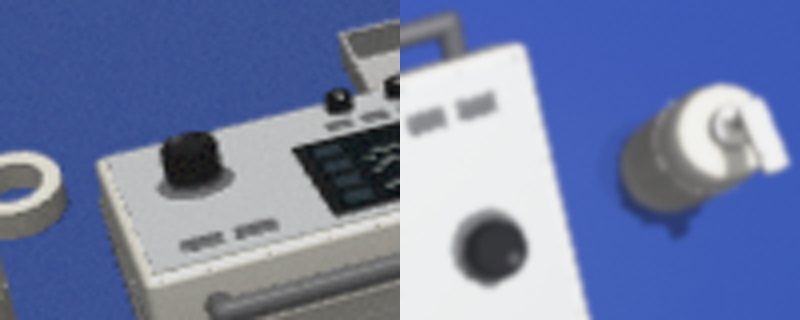

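The crop gives the centre of the knob's top face at about (157.8,195.5) in the scene view and (363.8,172.5) in the top view. Next I work out the knob frame and the first moves.

```bash
cat >> h.py <<'E'
yaw=0.264; n=R.from_euler("ZY",[yaw,-np.deg2rad(15)]).apply([0,0,1])
def frame(o=None):
    o=o or get_obs(); return o["tool_pos"],R.from_euler("xyz",o["tcp_rot"])
def tilt(Rc):  # smallest rotation bringing tool z to -n, in tool axes
    z=Rc.apply([0,0,1]); w=np.cross(z,-n); s=np.linalg.norm(w)
    return Rc.inv().apply(w/s*np.arcsin(s)) if s>1e-9 else w
E
python3 - <<'E'
from h import *
s,t=capture("scene"),capture("top")
T,g=tri(s,(157.75,195.5),t,(363.75,172.5));print("top",T,g)
for z in (122,126,130):print(plane(t,(363.75,172.5),z))
p,Rc=frame()
tgt=T+n*90
print("n",n,"tgt",tgt,"shift tool scaled",Rc.inv().apply(tgt-p)/800,"tilt scaled",tilt(Rc)/1.5)
E
```

```text
top [ 628.16967038 -157.62002492  124.75219976] 0.6258022221148615
[ 628.56824754 -158.60260675  122.        ]
[ 627.9844584  -157.64179647  126.        ]
[ 627.40066926 -156.68098619  130.        ]
n [-0.24985198 -0.06753729  0.96592583] tgt [ 605.68299203 -163.69838089  211.68552413] shift tool scaled [-0.77419998 -0.53047296  0.03247178] tilt scaled [-1.11238248e-01 -1.34786360e-01  4.00555198e-21]
```

```bash
python3 -m inch '[0,0,0,-0.0387,-0.0265,0,-1,0,0,0,-0.0387,-0.0265,0,-1,0,0,0,-0.0387,-0.0265,0,-1,0,0,0,-0.0387,-0.0265,0,-1,0,0,0,-0.0387,-0.0265,0,-1,0,0,0,-0.0387,-0.0265,0,-1,0,0,0,-0.0387,-0.0265,0,-1,0,0,0,-0.0387,-0.0265,0,-1,0,0,0,-0.0387,-0.0265,0,-1,0,0,0,-0.0387,-0.0265,0,-1]'
python3 -m inch '[0,0,0,-0.0387,-0.0265,0,1,0,0,0,-0.0387,-0.0265,0,1,0,0,0,-0.0387,-0.0265,0,1,0,0,0,-0.0387,-0.0265,0,1,0,0,0,-0.0387,-0.0265,0,1,0,0,0,-0.0387,-0.0265,0,1,0,0,0,-0.0387,-0.0265,0,1,0,0,0,-0.0387,-0.0265,0,1,0,0,0,-0.0387,-0.0265,0,1,0,0,0,-0.0387,-0.0265,0,1]'
python3 -m inch '[-0.0371,-0.0449,0,0,0,0,1,-0.0371,-0.0449,0,0,0,0,1,-0.0371,-0.0449,0,0,0,0,1,0,0,0,0,0,0,1,0,0,0,0,0,0,1,0,0,0,0,0,0,1]'
cat > st.py <<'E'
from h import *
T=np.array([628.2,-157.6,125])
o=get_obs();p,Rc=frame(o);d=Rc.inv().apply(T-p)
print("t",round(o["time"],2),"off tool mm",d.round(2),"tip gap",(d[2]-11).round(2),"F tool",Rc.inv().apply(o["contact_force"]).round(2),"tilt err",tilt(Rc).round(4),"q6",o["joint_positions"][5].round(3),"w",o["grip_width"].round(1),"M tool",Rc.inv().apply(o["moment"]).round(2))
E
python3 st.py; python3 - <<'E'
from h import *
a=[]
for nme,(r,c) in {"scene":(90,110),"top":(90,290)}.items():
    a.append(cv2.resize(capture(nme)["image"][r:r+150,c-40 if nme=="scene" else c:][:,:130,::-1],None,fx=3,fy=3,interpolation=2))
cv2.imwrite("pics/c2.png",np.hstack(a))
E
```

```text
time: 1.13
tool_pos: [411.7, 155.9, 237.9]
tcp_rot: [3.141, 0.0, 2.717]
contact_force: [0.7, 0.4, 0.5]
grip_width: 91.8
finger_force: 0.0
time: 1.97
tool_pos: [606.4, -164.9, 237.5]
tcp_rot: [3.141, -0.0, 2.717]
contact_force: [1.1, 0.4, 0.9]
grip_width: 29.7
finger_force: 0.0
time: 2.47
tool_pos: [606.2, -163.2, 238.4]
tcp_rot: [2.974, 0.201, 2.7]
contact_force: [-0.2, -0.7, 0.6]
grip_width: 0.1
finger_force: 0.0Traceback (most recent call last):
  File "st.py", line 4, in <module>
    print("t",round(o["time"],2),"off tool mm",d.round(2),"tip gap",(d[2]-11).round(2),"F tool",Rc.inv().apply(o["contact_force"]).round(2),"tilt err",tilt(Rc).round(4),"q6",o["joint_positions"][5].round(3),"w",o["grip_width"].round(1),"M tool",Rc.inv().apply(o["moment"]).round(2))
                                                                                                                                                                                                                   ^^^^^^^^^^^^^^^^^^^^^
AttributeError: 'float' object has no attribute 'round'
```

View pics/c2.png

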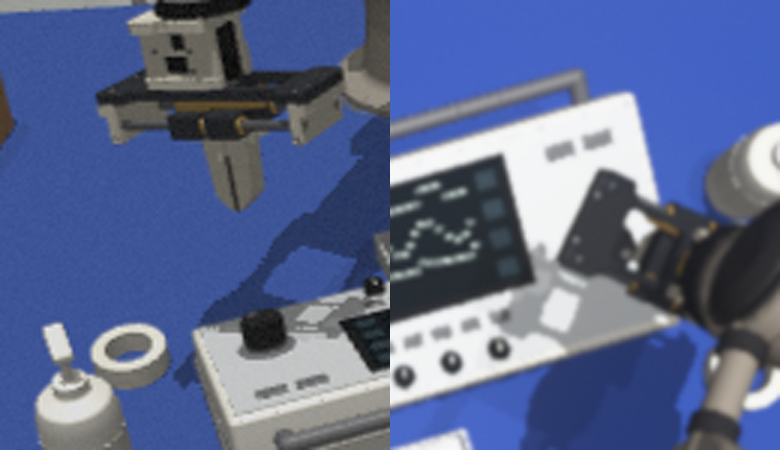

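The scene crop shows the closed fingertips at about (149.3,159.3) px, above the knob and clear of the bottle. I compare that with the tip position predicted from the measured pose.

```bash
sed -i 's/\["grip_width"\].round(1)/["grip_width"]/' st.py; python3 st.py; python3 - <<'E'
from h import *
c=capture("scene");p,Rc=frame();q=p+Rc.apply([0,0,11])
v=np.linalg.inv(c["pose"])@np.r_[q,1];K=c["mtx"]
print(K[0,2]+K[0,0]*v[0]/-v[2],K[1,2]+K[1,1]*-v[1]/-v[2],"mm/px",-v[2]/K[0,0])
E
```

```text
t 2.57 off tool mm [  5.65  -5.38 115.1 ] tip gap 104.1 F tool [0.12 0.32 0.15] tilt err [-0.0001 -0.0001 -0.    ] q6 -1.69 w 0.5623907519326264 M tool [ 0.1   0.12 -0.01]
150.88370896129393 158.73989549204873 mm/px 2.489300225218667
```

```bash
python3 -m inch '[0,0,0,0.0071,-0.0067,0.03,1,0,0,0,0,0,0.03,1,0,0,0,0,0,0.03,1,0,0,0,0,0,0.0225,1,0,0,0,0,0,0,1,0,0,0,0,0,0,1]'; python3 st.py; python3 - <<'E'
from h import *
a=[]
for nme,(r,c) in {"scene":(120,90),"top":(90,290)}.items():
    a.append(cv2.resize(capture(nme)["image"][r:r+110,c:c+130,::-1],None,fx=3,fy=3,interpolation=2))
cv2.imwrite("pics/c3.png",np.hstack(a))
E
```

```text
time: 3.12
tool_pos: [621.3, -158.9, 148.1]
tcp_rot: [2.972, 0.199, 2.701]
contact_force: [0.5, 0.5, 1.0]
grip_width: 0.5
finger_force: 0.0
t 3.12 off tool mm [-1.02  0.03 24.13] tip gap 13.13 F tool [-0.41  0.77 -0.86] tilt err [ 0.0007 -0.0023  0.    ] q6 -1.719 w 0.5440021761873415 M tool [0.08 0.14 0.02]
```

View pics/c3.png

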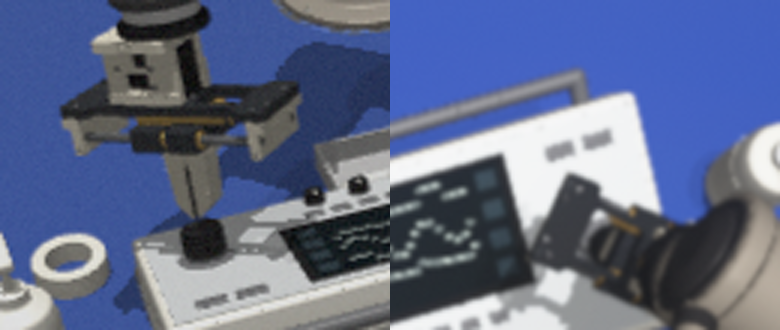

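The tip centre is at about (153.7,190.7) in the scene view, and the knob's top centre at about (158,196).

```bash
python3 - <<'E'
from h import *
c=capture("scene");p,Rc=frame();K=c["mtx"]
for dx,dy,z in((0,0,11),(9.5,0,11),(-9.5,0,11),(0,10,11),(0,-10,11),(0,0,24),(0,0,30)):
    q=p+Rc.apply([dx,dy,z]);v=np.linalg.inv(c["pose"])@np.r_[q,1]
    print((dx,dy,z),(K[0,2]+K[0,0]*v[0]/-v[2]).round(1),(K[1,2]+K[1,1]*v[1]/v[2]).round(1))
E
```

```text
(0, 0, 11) 156.4 190.1
(9.5, 0, 11) 158.2 188.6
(-9.5, 0, 11) 154.6 191.7
(0, 10, 11) 159.8 190.3
(0, -10, 11) 153.0 190.0
(0, 0, 24) 157.3 194.7
(0, 0, 30) 157.7 196.8
```

```bash
python3 -m inch '[0,0,0,-0.001,0,0.004,1,0,0,0,0,0,0.004,1,0,0,0,0,0,0,1]'; python3 st.py; for i in 1; do python3 -m inch '[0,0,0,0,0,0.00125,1,0,0,0,0,0,0,1]'; done; python3 st.py
```

```text
time: 3.52
tool_pos: [623.4, -159.4, 142.7]
tcp_rot: [2.972, 0.201, 2.7]
contact_force: [-0.7, 0.3, -0.6]
grip_width: 0.3
finger_force: 0.0
t 3.52 off tool mm [ 0.08  0.56 18.42] tip gap 7.42 F tool [ 0.84 -0.06  0.4 ] tilt err [ 0.0006  0.     -0.    ] q6 -1.72 w 0.26896994548074493 M tool [0.11 0.07 0.03]
time: 3.68
tool_pos: [623.6, -159.3, 141.7]
tcp_rot: [2.972, 0.201, 2.7]
contact_force: [-0.0, 0.1, -0.4]
grip_width: 0.6
finger_force: 0.0
t 3.68 off tool mm [ 0.02  0.59 17.39] tip gap 6.39 F tool [ 0.12 -0.01  0.42] tilt err [ 0.0006 -0.0002 -0.    ] q6 -1.72 w 0.6032366026993327 M tool [ 0.1   0.12 -0.  ]
```

```bash
python3 -m inch '[0,0,0,0,0,0.00125,1,0,0,0,0,0,0.00125,1,0,0,0,0,0,0,1]' >/dev/null; python3 st.py
```

```text
t 3.93 off tool mm [-1.000e-02  5.400e-01  1.524e+01] tip gap 4.24 F tool [-0.48 -0.41 -0.26] tilt err [ 0.0006 -0.0003  0.    ] q6 -1.721 w 0.5351520400528348 M tool [ 0.12  0.13 -0.04]
```

```bash
python3 st.py | grep -o 'F tool.*\]' | head -c 40
```

```text
F tool [-0.48 -0.41 -0.26] tilt err [ 0.
```

```bash
python3 -m inch '[0,0,0,0,0,0.00125,1,0,0,0,0,0,0.00125,1,0,0,0,0,0,0,1]' >/dev/null; python3 st.py
```

```text
t 4.18 off tool mm [-0.04  0.55 13.2 ] tip gap 2.2 F tool [-0.26 -0.18 -0.74] tilt err [ 0.0006 -0.0004  0.    ] q6 -1.721 w 0.36106260709767257 M tool [0.08 0.13 0.03]
```

```bash
python3 -m inch '[0,0,0,0,0,0.00125,1,0,0,0,0,0,0.00125,1,0,0,0,0,0,0,1]' >/dev/null; python3 st.py
```

```text
t 4.43 off tool mm [ 0.25  0.49 11.78] tip gap 0.78 F tool [ 2.   -0.56 -5.54] tilt err [0.0006 0.0003 0.    ] q6 -1.721 w 0.16696313835087567 M tool [ 0.14  0.36 -0.  ]
```

```bash
python3 -m inch '[0,0,0,0,0,0.00125,1,0,0,0,0,0,0,1,0,0,0,0,0,0,1]' >/dev/null; python3 st.py
```

```text
t 4.68 off tool mm [ 0.28  0.49 10.98] tip gap -0.02 F tool [ 1.58 -0.14 -7.14] tilt err [0.0006 0.0005 0.    ] q6 -1.722 w 0.3140868754267583 M tool [0.15 0.38 0.01]
```

```bash
python3 -m inch '[0,0,0,0,0,0.00075,1,0,0,0,0,0,0,1,0,0,0,0,0,0,1]' >/dev/null; python3 st.py
```

```text
t 4.93 off tool mm [ 0.28  0.48 10.49] tip gap -0.51 F tool [ 1.57  0.03 -6.97] tilt err [0.0006 0.0005 0.    ] q6 -1.722 w 0.12014554989226431 M tool [ 0.11  0.47 -0.07]
```

```bash
python3 -m inch '[0,0,0,0,0,0.0005,1,0,0,0,0,0,0,1,0,0,0,0,0,0,1]' >/dev/null; python3 st.py
```

```text
t 5.18 off tool mm [ 0.27  0.47 10.15] tip gap -0.85 F tool [ 2.18 -0.26 -7.42] tilt err [0.0006 0.0005 0.    ] q6 -1.722 w 0.6195532613324712 M tool [0.12 0.51 0.  ]
```

```bash
python3 -m inch '[0,0,0,0,0,0.0005,1,0,0,0,0,0,0,1,0,0,0,0,0,0,1]' >/dev/null; python3 st.py
```

```text
t 5.43 off tool mm [0.31 0.49 9.9 ] tip gap -1.1 F tool [ 3.02  0.11 -7.9 ] tilt err [ 0.0006  0.0007 -0.    ] q6 -1.722 w 0.03954170378116982 M tool [ 0.08  0.51 -0.03]
```

```bash
python3 -m inch '[0,0,0,0,0,0.0005,1,0,0,0,0,0,0,1,0,0,0,0,0,0,1]' >/dev/null; python3 st.py
```

```text
t 5.68 off tool mm [0.35 0.44 9.78] tip gap -1.22 F tool [  2.31   0.23 -11.27] tilt err [0.0006 0.0008 0.    ] q6 -1.722 w 0.508358435111026 M tool [0.13 0.68 0.06]
```

```bash
python3 -m inch '[0,0,0,0,0,-0.005,1,0,0,0,0,0,-0.02,1,0,0,0,0,0,-0.02,-1,0,0,0,0,0,0,-1,0,0,0,0,0,0,-1,0,0,0,0,0,0,-1,0,0,0,0,0,0,-1,0,0,0,0,0,0,-1,0,0,0,0,0,0,-1]' >/dev/null; python3 st.py;  python3 - <<'E'
from h import *
a=[]
for nme,(r,c) in {"scene":(120,90),"top":(90,290)}.items():
    a.append(cv2.resize(capture(nme)["image"][r:r+110,c:c+130,::-1],None,fx=3,fy=3,interpolation=2))
cv2.imwrite("pics/c4.png",np.hstack(a))
E
```

```text
t 6.43 off tool mm [-0.38  0.58 43.82] tip gap 32.82 F tool [-0.35 -1.07 -0.5 ] tilt err [ 0.0007 -0.0014 -0.    ] q6 -1.715 w 42.651463336804134 M tool [ 0.07  0.14 -0.01]
```

View pics/c4.png

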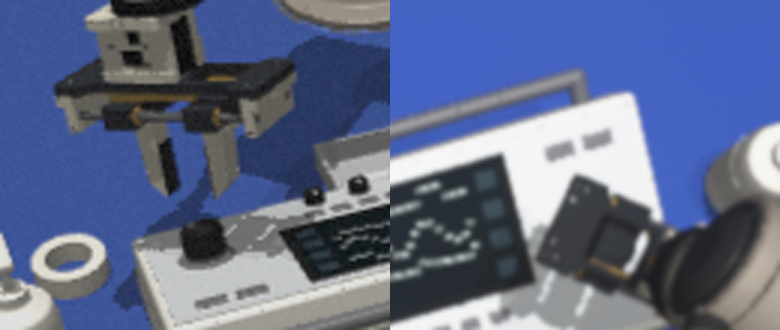

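The open fingertips are at crop (168,193) and (225,195), either side of the knob at (204,225). I finish opening, then go down around it.

```bash
python3 -m inch '[0,0,0,0,0,0,-1,0,0,0,0,0,0,-1,0,0,0,0,0,0,-1,0,0,0,0,0,0,-1,0,0,0,0,0.0006,0.02,-1,0,0,0,0,0,0.02,-1,0,0,0,0,0,0.0104,-1,0,0,0,0,0,0.0104,-1,0,0,0,0,0,0,-1,0,0,0,0,0,0,-1]' >/dev/null; python3 st.py; python3 -m inch '[0,0,0,0,0,0,1,0,0,0,0,0,0,1,0,0,0,0,0,0,1,0,0,0,0,0,0,1,0,0,0,0,0,0,1,0,0,0,0,0,0,1,0,0,0,0,0,0,1,0,0,0,0,0,0,1,0,0,0,0,0,0,1,0,0,0,0,0,0,1]'; python3 st.py
```

```text
t 7.37 off tool mm [ 0.06  0.04 -4.12] tip gap -15.12 F tool [-0.51  0.1   0.29] tilt err [ 0.0007 -0.0005  0.    ] q6 -1.724 w 91.95954637457795 M tool [ 0.14  0.13 -0.02]
time: 8.2
tool_pos: [628.7, -159.1, 121.0]
tcp_rot: [2.975, 0.201, 2.7]
contact_force: [-4.6, -7.6, 0.1]
grip_width: 35.3
finger_force: 30.0
t 8.2 off tool mm [ 0.23  1.79 -3.84] tip gap -14.84 F tool [ 0.82 -8.67 -1.73] tilt err [-0.002   0.0001  0.    ] q6 -1.724 w 35.34713183953387 M tool [1.37 0.26 0.02]
```

```bash
python3 -m inch '[0,0,0,0,-0.0022,-0.0004,1,0,0,0,0,0,0,1,0,0,0,0,0,0,1]' >/dev/null; python3 st.py; python3 -m inch '[0,0,0.0349,0,0,0,1,0,0,0.0349,0,0,0,1,0,0,0.0349,0,0,0,1,0,0,0.0349,0,0,0,1,0,0,0,0,0,0,1,0,0,0,0,0,0,1]' >/dev/null; python3 st.py; python3 - <<'E'
from h import *
print(get_obs()["tcp_rot"])
E
```

```text
t 8.45 off tool mm [ 0.15  2.09 -3.72] tip gap -14.72 F tool [-0.42 -2.94 -0.08] tilt err [0.0003 0.     0.    ] q6 -1.727 w 34.961992371213555 M tool [0.35 0.07 0.04]
t 8.95 off tool mm [ 0.57  1.67 -3.72] tip gap -14.72 F tool [-0.81 -0.01  0.44] tilt err [0.0007 0.     0.    ] q6 -1.519 w 35.22480957956289 M tool [ 0.2  -0.07  0.08]
[2.93457226 0.16231131 2.49204453]
```

```bash
python3 -m inch '[0,0,0.0698,0,0,0,1,0,0,0.0698,0,0,0,1,0,0,0.0698,0,0,0,1,0,0,0.0698,0,0,0,1,0,0,0.0698,0,0,0,1,0,0,0.0698,0,0,0,1,0,0,0,0,0,0,1,0,0,0,0,0,0,1]' >/dev/null; python3 st.py
```

```text
t 9.62 off tool mm [ 1.3   0.16 -3.59] tip gap -14.59 F tool [-0.72  4.33  2.87] tilt err [ 0.0021 -0.0001 -0.    ] q6 -0.894 w 35.23882409766481 M tool [-0.79  0.   -0.1 ]
```

```bash
python3 -m inch '[0,0,0.0698,0,0.001,0,1,0,0,0.0698,0,0,0,1,0,0,0.0698,0,0,0,1,0,0,0.0698,0,0,0,1,0,0,0.0698,0,0,0,1,0,0,0.0698,0,0,0,1,0,0,0,0,0,0,1,0,0,0,0,0,0,1]' >/dev/null; python3 st.py
```

```text
t 10.28 off tool mm [ 0.93 -1.62 -3.57] tip gap -14.57 F tool [2.3  5.16 4.16] tilt err [ 0.0025 -0.0009  0.    ] q6 -0.264 w 35.155933003246794 M tool [-0.75  0.22 -0.1 ]
```

```bash
python3 -m inch '[0,0,0.0698,0,0.0012,0.0002,1,0,0,0.0698,0,0,0,1,0,0,0.0698,0,0,0,1,0,0,0.0698,0,0,0,1,0,0,0.0698,0,0,0,1,0,0,0.0698,0,0,0,1,0,0,0,0,0,0,1,0,0,0,0,0,0,1]' >/dev/null; python3 st.py
```

```text
t 10.95 off tool mm [-0.49 -2.86 -3.62] tip gap -14.62 F tool [3.21 2.72 2.6 ] tilt err [ 0.0018 -0.0018  0.    ] q6 0.365 w 35.42172366575081 M tool [-0.56  0.32  0.01]
```

```bash
python3 -m inch '[0,0,0,0,0,0,-1,0,0,0,0,0,0,-1,0,0,0,0,0,0,-1,0,0,0,0,0,0,-1,0,0,0,0,0,0,-1,0,0,0,0,0,0,-1,0,0,0,0,0,0,-1,0,0,0,0,0,0,-1]' >/dev/null; python3 st.py;  python3 -m inch '[0,0,0,0,0,-0.03,-1,0,0,0,0,0,-0.03,-1,0,0,0,0,0,-0.03,-1,0,0,0,0,0,-0.03,-1,0,0,0,0,0,0,1,0,0,0,0,0,0,1]' >/dev/null; python3 st.py; python3 - <<'E'
from h import *
p,Rc=frame();print(p,Rc.as_matrix().round(3), "scaled shift for world -y 160:",Rc.inv().apply([-110,110,0])/800)
E
```

```text
t 11.62 off tool mm [ 0.24 -1.99 -3.83] tip gap -14.83 F tool [-0.73 -0.25  0.27] tilt err [-0.0004 -0.0005 -0.    ] q6 0.369 w 84.00205405059667 M tool [ 0.03 -0.29 -0.02]
t 12.12 off tool mm [-0.44 -3.03 93.69] tip gap 82.69 F tool [-0.1  -0.32  0.73] tilt err [ 0.0026 -0.002   0.    ] q6 0.386 w 82.73775515527653 M tool [ 0.06 -0.35 -0.02]
[ 606.57927592 -166.0532611   215.81707597] [[ 0.781  0.571  0.253]
 [ 0.575 -0.815  0.067]
 [ 0.244  0.093 -0.965]] scaled shift for world -y 160: [-0.02827503 -0.19067384 -0.02562243]
```

```bash
python3 -m inch '[0,0,0,-0.007,-0.0477,-0.0064,1,0,0,0,-0.007,-0.0477,-0.0064,1,0,0,0,-0.007,-0.0477,-0.0064,1,0,0,0,-0.007,-0.0477,-0.0064,1,0,0,0,0,0,0,1,0,0,0,0,0,0,1]' >/dev/null; python3 - <<'E'
from h import *
b=cv2.resize(cv2.imread("pics/top0.png")[155:190,345:380],None,fx=11,fy=11,interpolation=2)
a=cv2.resize(capture("top")["image"][155:190,345:380,::-1],None,fx=11,fy=11,interpolation=2)
f=lambda i:np.clip(i.astype(float)*2,0,255).astype(np.uint8)
cv2.imwrite("pics/c5.png",f(np.hstack([b,a])))
E
```

```text
(no output)
```

View pics/c5.png

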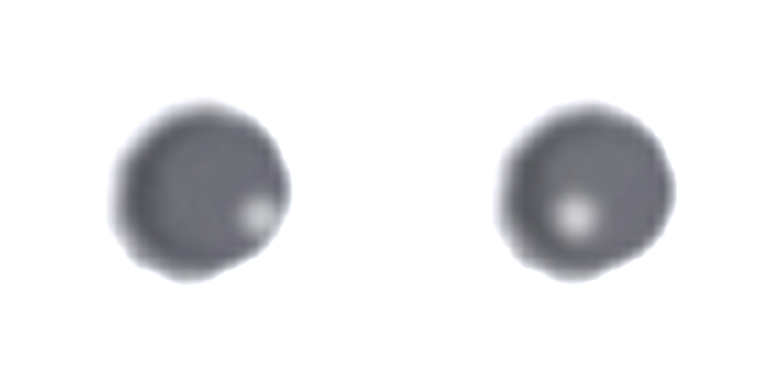

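The dimple moved from (262,215) to (192,215) in patch coordinates about the felt centre at about (224,194). That is about 118°, so six clicks. I return to press, aiming at the felt centre.

```bash
sed -i 's/^T=.*/T=np.array([629.2,-160.4,125])/' st.py; python3 -m inch '[0,0,0,0.007,0.0477,0.0064,1,0,0,0,0.007,0.0477,0.0064,1,0,0,0,0.007,0.0477,0.0064,1,0,0,0,0.007,0.0477,0.0064,1,0,0,0,0,0,0,1,0,0,0,0,0,0,1]'; python3 st.py
```

```text
time: 13.17
tool_pos: [607.3, -168.1, 211.9]
tcp_rot: [3.05, -0.244, 0.631]
contact_force: [0.0, 1.5, -1.0]
grip_width: 1.3
finger_force: 0.0
t 13.17 off tool mm [ 0.56 -1.51 89.89] tip gap 78.89 F tool [ 0.61 -1.27  1.08] tilt err [-0.0015  0.0008  0.    ] q6 0.386 w 1.3433023066636254 M tool [ 0.11 -0.33 -0.03]
```

```bash
python3 -m inch '[0,0,0,0.0007,-0.0019,0.03,1,0,0,0,0,0,0.03,1,0,0,0,0,0,0.02,1,0,0,0,0,0,0.01,1,0,0,0,0,0,0.0015,1,0,0,0,0,0,0,1,0,0,0,0,0,0,1,0,0,0,0,0,0,1]' >/dev/null; python3 st.py
```

```text
t 13.83 off tool mm [-1.75  1.68 20.34] tip gap 9.34 F tool [ 0.46  0.72 -0.56] tilt err [ 0.0017 -0.0017  0.    ] q6 0.376 w 0.2129786347423024 M tool [ 0.09 -0.26  0.04]
```

```bash
python3 -m inch '[0,0,0,-0.0022,0.0021,0.003,1,0,0,0,0,0,0.0033,1,0,0,0,0,0,0,1,0,0,0,0,0,0,1,0,0,0,0,0,0,1]' >/dev/null; python3 st.py
```

```text
t 14.25 off tool mm [ 0.58  0.66 14.  ] tip gap 3.0 F tool [0.36 0.55 0.37] tilt err [-0.0004 -0.0005 -0.    ] q6 0.37 w 0.13525701407779928 M tool [ 0.02 -0.3  -0.06]
```

```bash
python3 -m inch '[0,0,0,0,0,0.00125,1,0,0,0,0,0,0.00125,1,0,0,0,0,0,0.00125,1,0,0,0,0,0,0.00125,1,0,0,0,0,0,0,1,0,0,0,0,0,0,1]' >/dev/null; python3 st.py
```

```text
t 14.75 off tool mm [ 0.38  0.46 10.67] tip gap -0.33 F tool [-0.76 -0.89 -7.13] tilt err [ 0.0003 -0.0009 -0.    ] q6 0.369 w 0.22951876225034698 M tool [ 0.33 -0.52 -0.04]
```

```bash
python3 -m inch '[0,0,0,0,0,0.001,1,0,0,0,0,0,0,1,0,0,0,0,0,0,1]' >/dev/null; python3 st.py
```

```text
t 15.0 off tool mm [ 0.36  0.45 10.03] tip gap -0.97 F tool [-1.54 -0.58 -8.37] tilt err [ 0.0004 -0.0009 -0.    ] q6 0.369 w 0.240606272278463 M tool [ 0.4  -0.51 -0.04]
```

```bash
python3 -m inch '[0,0,0,0,0,0.0005,1,0,0,0,0,0,0,1,0,0,0,0,0,0,1]' >/dev/null; python3 st.py
```

```text
t 15.25 off tool mm [0.38 0.41 9.86] tip gap -1.14 F tool [-1.98 -1.79 -9.18] tilt err [ 0.0005 -0.0009 -0.    ] q6 0.369 w 0.18536106143205097 M tool [ 0.46 -0.57 -0.02]
```

```bash
python3 -m inch '[0,0,0,0,0,0.0005,1,0,0,0,0,0,0,1,0,0,0,0,0,0,1]' >/dev/null; python3 st.py
```

```text
t 15.5 off tool mm [0.32 0.37 9.76] tip gap -1.24 F tool [ -1.48  -2.42 -11.71] tilt err [ 0.0007 -0.001  -0.    ] q6 0.369 w 0.5478588298345058 M tool [ 0.55 -0.65  0.04]
```

The knob is home at about 12 N, the same depth as the first press. I let go and back off, then check and hand in.

```bash
python3 -m inch '[0,0,0,0,0,-0.005,1,0,0,0,0,0,-0.02,1,0,0,0,0,0,-0.03,1,0,0,0,0,0,-0.04,1,0,0,0,0,0,0,1,0,0,0,0,0,0,1]' >/dev/null; python3 -m inch '[0,0,0,-0.007,-0.0477,-0.0064,1,0,0,0,-0.007,-0.0477,-0.0064,1,0,0,0,-0.007,-0.0477,-0.0064,1,0,0,0,-0.007,-0.0477,-0.0064,1,0,0,0,0,0,0,1,0,0,0,0,0,0,1,0,0,0,0,0,0,1]' ; python3 - <<'E'
from h import *
i=capture("top")["image"][:,:,::-1]
cv2.imwrite("pics/c6.png",np.hstack([cv2.resize(i,(400,300)),np.clip(cv2.resize(i[155:190,345:380],(385,300),interpolation=2)*2.,0,255).astype(np.uint8)]))
E
```

```text
time: 16.58
tool_pos: [497.8, -55.8, 206.5]
tcp_rot: [3.048, -0.245, 0.635]
contact_force: [0.2, -0.2, -0.2]
grip_width: 0.6
finger_force: 0.0
```

View pics/c6.png

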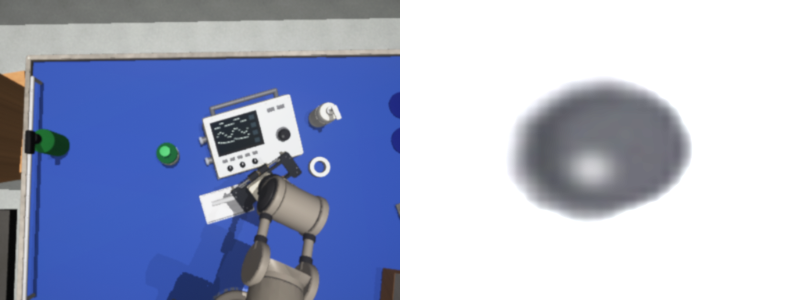

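The dimple is unchanged at (592,168) in this picture, the bottles, tape and tray stand where they were, and the arm touches nothing.

```bash
python3 -c "
from plant import close_job;print(close_job())"
```

```text
the job is handed in; nothing more can be done
None
```

The job is handed in: I pressed the knob home (about 11 N), turned it six clicks clockwise (the dimple moved about 118°), pressed it home again (about 12 N) and let go, and the last picture shows the things around the ventilator still in place.

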